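# Open the childproof pigeon-vitamin tub

## Robot

A 6-joint arm with a two-finger parallel gripper is mounted at the origin on the work surface. World frame = base frame: x ahead of the robot, y to its left, z up, the work surface at z = 0. Lengths are in m, angles in rad, forces in N, time in s.
With the tool pointing down it reaches from about 0.225 to 0.875 m from the base axis. Payload 3.4 kg.
Tool frame: the origin (TCP) lies at the very end of the fingers, on their centre line; the grasp point (between the pads) lies 19 mm behind it; z points along the fingers, y is the line along which they close (so a half turn about z gives the same grasp; the last joint's range is limited). The gripper opens to 85 mm and grips with 20 to 120 N. Pads are 22 mm wide; open, the fingers measure 114 mm over their backs; the gripper's body (76 mm by 85 mm) begins 54 mm behind the grasp point. The pads swing forward as they close: fully open they stand 13 mm farther back than shut.
Start: joints at [-1.236, 0.276, 1.505, -0, 1.361, -0.121], TCP at [0.253, -0.516, 0.231] pointing down, gripper open.
Joint ranges: [-2.89, 2.89], [-0.75, 2.08], [0.22, 2.7], [-1.18, 4.32], [0.11, 2.71], [-2.7, 2.7]. Speed limits (rad/s): [2.57, 2.57, 3.14, 3.14, 3.14, 3.14].

## Interface

Orientations are given as a unit quaternion [w, x, y, z].
In Python, from rig import readout, vision, manip gives the robot as it stands.
- The arm moves only by the shell command python3 -m handwheel 'ROWS' [FORCE]. ROWS is JSON, a list of rows, each a list of 3 entries, a list of its own where there are three numbers: the shift along the tool's x, y, z in mm, then the turn, a rotation vector about the tool's x, y, z in units of 6 degrees (1.0 is 6 degrees), then the closure, from -1 (fully open) to 1 (shut), so that 0 is half open. A call has 1 to 20 rows; each row shifts and turns the commanded pose from where the row before left it, along the tool's axes as they then stand; what a row does not reach is not made up. A row lasts 1/8 s, in which the tool goes at most 62.5 mm and 10.7 degrees, less where a joint would pass 70% of its speed; a pose out of reach is approached as far as the arm can. A call is refused whole if a number of a shift passes 62.5 or a number of a turn 1, either way. A call with a gripper value outside its range is refused whole. The fingers move at their own pace and stop on an object; FORCE is the grip in N (left out, the last holds). Time passes only in rows, so rows that do not move let the fingers close. It gives the time, the measured TCP pose, the force, the opening and the grip force at its end, in the units of the state.
- readout.get_state(): the state, without advancing time (a new reading comes with each control period).
- vision.get_image(name): name is "side" or "top" or "wrist"; returns the picture (480x640x3 uint8, blue, green, red); there is no depth.
- vision.camera_params(name): a dict with "intrinsics" (3x3 intrinsics, pixels), "dist" ([k1, k2, p1, p2, k3] as OpenCV has them; the pictures are not rectified), "rvec" (rotation vector, rad) and "tvec" (3), from world to camera coordinates, as OpenCV has them; the wrist camera has in their place "hand_eye" (4x4, takes a point from camera to tool coordinates, whose origin is the TCP and whose axes are the flange's). Camera axes: x right, y down, z forward; pixel columns grow to the right and rows downward; lengths in m; the calibration is good to about 2 mm. A picture is of the moment at which its call begins: read the wrist's pose just before it. camera_params takes no time and is no camera call.
- manip.sign_off(): hands the job in; it is judged then, once.
The state is a dict: "clock": time; "qpos": joint angles; "qd": joint speeds; "effort": joint torques, N m; "position": TCP position; "ee_rot": TCP orientation; "contact_force": force on the tool from outside, world axes, zero at the start; "moment": the same for the moment, N m; "width": finger opening in m; "gripper_force": force on a finger pad.
Only numpy, scipy, OpenCV 4.12 (cv2) and the standard library are available. Lean on these libraries where they do the work, as an engineer would, in place of code of your own. Each camera call takes 0.05 s, during which the arm holds its last target. There are 200 camera calls.

## Task

Open the pigeon-vitamin tub: swing the yellow hold-down arm with the black knob out from over the red cap until it clicks into its end detent, then press the child-resistant cap down and, keeping it pressed, turn it anticlockwise to unlock it. Lift the cap off and set it down gently, right way up and wholly on the round cork mat, then let go, with the arm still clicked out. Leave the bamboo box, tumbler and hole punch where they stand.

Things in the scene. Friction and masses are not known exactly. Their poses are not given: they have to be found in the camera images.
- tub: White round tub, 84 mm across, green band, in a stand screwed to the table (base plate 185 x 100 x 8 mm); place and yaw (+-0.4 rad) vary. Origin: on the tub's axis at table height, z up; +x points to the steel hinge post (18 mm thick, 149 mm high, axis 95 mm from the tub's axis). Flat shoulder at z 70 mm.
- neck_rim (a point): Centre of the tub's neck rim, 102 mm over the table; neck 42 mm across, foil-sealed. The sprung cap takes about 6 N to start down and 13 N at the bottom. It cannot turn until pressed down 5 mm (7 mm is safe, stop at 8 mm); then, kept pressed, anticlockwise from above: free beyond 0.65 rad, best 1.05, stop at about 1.5 rad. Then lift straight up; 24 mm clears the neck.
- keeper (a joint): Swing of the yellow hold-down arm about the upright hinge post, rad. 0: along the tub's -x, over the cap; grows as it swings to the tub's +y (clockwise from above). Starts at 0 to 0.25. A spring pawl rides over a bump at about 1.15 to 1.5 (about 3 N at the knob); beyond 1.55 it is seated in its end detent, hard stop 1.60. Elsewhere the hinge is light (under 1 N) and stays where left.
- keeper_knob (a point): Grip point on the black round knob that stands up at the arm's end: 16 mm diameter, from z 158 mm (the arm's top face) to 190 mm; this point is on its axis at z 176 mm, 112 mm from the hinge axis. The arm is 18 mm wide, underside at z 150 mm (8.5 mm over the cap), and reaches 125 mm from the hinge axis.
- keeper_hinge (a point): Point on the arm's vertical hinge axis, z 154 mm.
- cap: Red ribbed child-resistant cap, 62 mm across (64 over ribs), 63.5 mm high, about 85 g. Origin: centre of the skirt's lower edge, z up; flat round top at z 39.5 mm. On the top a grip bar along the cap's x: 56 mm long, 16 mm thick (along y), from z 39.5 to 63.5 mm. Locked, its origin is 78 mm over the table and its x along the tub's x (+-0.1 rad).
- mat: Round brown cork mat, 130 mm across, 4 mm thick, fixed on the table, to the left or the right of the tub. Origin: centre of its underside.
- bamboo_box: Bystander: closed bamboo box with sliding lid, 75 x 110 x 49 mm, loose. Origin: centre of its underside. It stands on the other side from the mat.
- tumbler: Bystander: glass tumbler, 70 mm across, 105 mm high, loose. Origin: centre of its underside.
- hole_punch: Bystander: steel hole punch on a black base, 75 x 115 x 60 mm, loose. Origin: centre of its underside.
Mind the look-alikes: they are no part of the job. What is shaped like the tub but purple is not meant.

How it is judged:
On the way, in this order (a step that is already met when the one before it is completed fails the run):
1. the hold-down arm is clicked into its end detent (beyond 1.5 rad), the cap still locked on the tub (value of joint keeper above 1.5 rad and angle between the x axis of cap and the x axis of tub, either way round below 0.2 rad and z of cap in the frame of tub below 0.084 m), for 0.2 s.
2. the cap is pressed down at least 4 mm and turned at least 0.4 rad (angle between the x axis of cap and the x axis of tub, either way round above 0.4 rad and z of cap in the frame of tub below 0.074 m and horizontal distance between cap and tub below 0.006 m), for 0.04 s.
3. the cap is lifted clear of the neck (z of cap in the frame of tub above 0.105 m), for 0.04 s.
At the end, for the whole second after the job is handed in: The hold-down arm is clicked out in its end detent (joint beyond 1.5 rad) and the cap stands at rest, right way up (within 0.12 rad), on the cork mat with its centre within 34 mm of the mat's centre, released (value of joint keeper above 1.5 rad and horizontal distance between cap and mat below 0.034 m and z of cap in the frame of mat between 0.001 and 0.008 m and angle between cap's own z axis and vertical below 0.12 rad and linear speed of cap below 0.02 m/s); the robot touches nothing.
It fails at once if the bamboo box is shoved or tipped (moved over 25 mm) (distance of bamboo_box from where it was at the start of the episode above 0.025 m or angle between bamboo_box's own z axis and vertical above 0.4 rad).
It fails at once if the tumbler is shoved or tipped (moved over 25 mm) (distance of tumbler from where it was at the start of the episode above 0.025 m or angle between tumbler's own z axis and vertical above 0.4 rad).
It fails at once if the hole punch is shoved (moved over 25 mm) (distance of hole_punch from where it was at the start of the episode above 0.025 m).
It fails at once if the cap is dropped from more than about 20 mm (moves faster than 0.6 m/s with no finger on it) (linear speed of cap above 0.6 m/s and contact force between the fingers and cap below 0.05 N).
It also fails if it takes over 54 s, if anything falls off the work surface, if the arm or the gripper's body presses on something with over 40 N, if the wrist force passes 120 N, or if a joint passes its speed limit or range.

## Working session

There is one attempt and no reset: what is moved stays moved. The work goes in short steps, Python scripts to look and compute and a shell command to move; the robot and the scene stay as the last step left them, time stands still between calls to the robot, and variables do not carry over. Pictures are saved under pics/ and viewed, at most 10 in all, crops included, and the job is handed in when it is done.

```bash
ls; mkdir -p pics; python3 - <<'E'
from rig import readout, vision, manip
import cv2
s=readout.get_state();print(s)
a=vision.get_image("top");b=vision.get_image("side")
cv2.imwrite("pics/top0.png",a);cv2.imwrite("pics/side0.png",b)
for n in("top","side","wrist"):print(n,vision.camera_params(n))
E
```

```text
pics
{'clock': 0.0, 'qpos': array([-1.23599861e+00,  2.76600996e-01,  1.50613292e+00,  2.09317807e-05,
        1.36068017e+00, -1.21022444e-01]), 'qd': array([-8.32048373e-04,  2.72150418e-04,  9.99944739e-05, -8.89693075e-04,
        7.64654726e-04, -1.18061935e-04]), 'effort': array([ 2.62682352e-04, -4.16771436e+01, -2.45800924e+01, -2.99022554e-05,
        1.08375467e-02, -2.17140456e-05]), 'position': array([ 0.25293257, -0.5158027 ,  0.23043636]), 'ee_rot': array([-9.06609679e-04,  9.74140814e-01,  2.25939914e-01, -8.69836494e-05]), 'contact_force': array([-0.68664097,  0.20076486, -0.20654866]), 'moment': array([ 0.01197911, -0.02830067,  0.00270793]), 'gripper_force': 0.0, 'width': 0.08513767633975396}
top {'intrinsics': array([[573.68662943,   0.        , 316.17224386],
       [  0.        , 573.68662943, 244.92762252],
       [  0.        ,   0.        ,   1.        ]]), 'dist': array([-0.05879187,  0.        ,  0.        ,  0.        ,  0.        ]), 'rvec': array([ 2.18656161, -2.12377308,  0.16628082]), 'tvec': array([-0.01792739,  0.58310915,  1.32372574])}
side {'intri
[... 255 characters left out ...]
 0.14771534, -2.82589256,  1.25852007]), 'tvec': array([0.58694067, 0.13971975, 1.05779157])}
wrist {'intrinsics': array([[424.12266187,   0.        , 315.18773228],
       [  0.        , 424.12266187, 236.74934169],
       [  0.        ,   0.        ,   1.        ]]), 'dist': array([0.01873871, 0.        , 0.        , 0.        , 0.        ]), 'hand_eye': array([[-9.49379942e-04, -9.55346137e-01, -2.95487491e-01,
         7.49680533e-02],
       [ 9.99998781e-01, -5.40713445e-04, -1.46473301e-03,
         3.69580468e-04],
       [ 1.23955297e-03, -2.95488522e-01,  9.55345486e-01,
        -1.42797534e-01],
       [ 0.00000000e+00,  0.00000000e+00,  0.00000000e+00,
         1.00000000e+00]])}
```

View pics/top0.png

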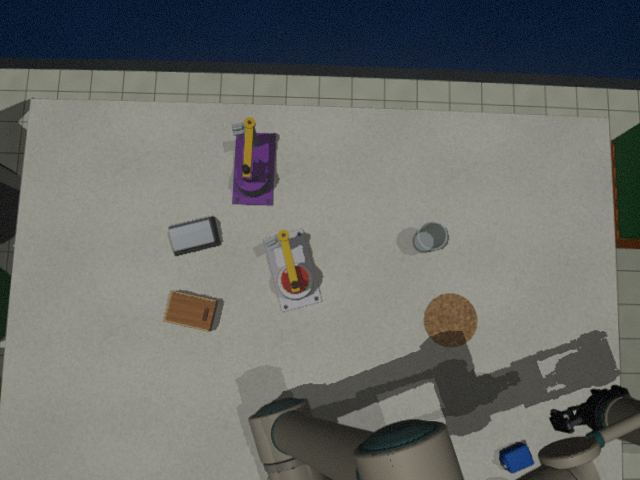

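View pics/side0.png

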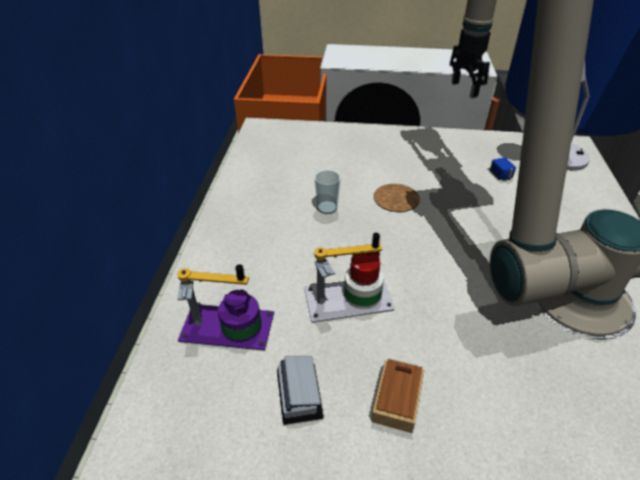

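The top view shows the tub at about (295,283), its hinge at (283,235), the knob at (295,287), and the mat at (450,320). The box (191,311), punch (194,236) and tumbler (431,237) stand clear, and the purple look-alike is at (252,165). In the side view the knob is at (376,240).

```bash
cat >h.py <<'E'
import numpy as np,cv2
from rig import readout,vision,manip
from scipy.spatial.transform import Rotation as R
def pose():
    s=readout.get_state();q=s["ee_rot"];return s,R.from_quat([q[1],q[2],q[3],q[0]]).as_matrix(),np.array(s["position"])
def cam(n):
    c=vision.camera_params(n)
    if n=="wrist":
        s,Rt,p=pose();H=c["hand_eye"];return c,Rt@H[:3,:3],Rt@H[:3,3]+p
    Rm=cv2.Rodrigues(c["rvec"])[0];return c,Rm.T,-Rm.T@c["tvec"]
def ray(C,uv):
    c,A,o=C;n=cv2.undistortPoints(np.array(uv,float).reshape(-1,1,2),c["intrinsics"],c["dist"]).reshape(-1,2)
    return o,np.c_[n,np.ones(len(n))]@A.T
def onz(C,uv,z):
    o,d=ray(C,uv);return o+d*((z-o[2])/d[:,2])[:,None]
def tri(C1,u1,C2,u2):
    o1,d1=ray(C1,[u1]);o2,d2=ray(C2,[u2]);d1,d2=d1[0],d2[0]
    t=np.linalg.lstsq(np.c_[d1,-d2],o2-o1,rcond=None)[0];a=o1+t[0]*d1;b=o2+t[1]*d2
    return (a+b)/2,np.linalg.norm(a-b)
def mask(im,lo,hi,roi):
    m=cv2.inRange(cv2.cvtColor(im,cv2.COLOR_BGR2HSV),lo,hi);k=np.zeros_like(m);x0,y0,x1,y1=roi;k[y0:y1,x0:x1]=m[y0:y1,x0:x1];return k
E
python3 - <<'E'
from h import *
a=cv2.imread("pics/top0.png");b=cv2.imread("pics/side0.png");T=cam("top");S=cam("side")
def px(m):
    y,x=np.nonzero(m);return np.c_[x,y]
def stat(n,m):
    p=px(m);print(n,len(p),p.mean(0),p.min(0),p.max(0));return p
y=stat("yel",mask(a,(18,120,80),(35,255,255),(255,215,340,320)))
r=stat("red",mask(a,(0,120,50),(10,255,255),(255,240,340,320)))
k=stat("knob",mask(a,(0,0,0),(180,255,40),(280,270,310,300)))
m=stat("mat",mask(a,(5,60,60),(20,255,255),(410,280,490,360)))
P=onz(T,m,.004);print("mat",(P.max(0)+P.min(0))/2,P.max(0)-P.min(0),P.mean(0))
k2=stat("knobside",mask(b,(0,0,0),(180,255,40),(365,228,385,255)))
ys=stat("yelside",mask(b,(18,120,80),(35,255,255),(310,230,390,270)))
P=onz(T,y,.158);rc=cv2.minAreaRect(P[:,:2].astype(np.float32)*1000);print("arm rect mm",cv2.boxPoints(rc).round(1),rc)
P=onz(T,r,.1175);print("red circ",cv2.minEnclosingCircle((P[:,:2]*1000).astype(np.float32)))
c1=cv2.resize(a[215:320,240:345],(600,600),interpolation=cv2.INTER_CUBIC)
cv2.imwrite("pics/crop.png",c1)
E
```

```text
yel 453 [288.09492274 257.50772627] [278 230] [299 291]
red 318 [295.48742138 279.61320755] [281 267] [308 292]
knob 2 [295.5 284.5] [295 282] [296 287]
mat 2122 [450.30301602 318.9198869 ] [424 294] [476 346]
mat [ 0.41545576 -0.33031282  0.004     ] [1.25756766e-01 1.27174915e-01 4.44089210e-16] [ 0.41778833 -0.3309023   0.004     ]
knobside 62 [375.38709677 240.03225806] [373 234] [378 247]
yelside 473 [345.205074   250.58139535] [315 244] [381 258]
arm rect mm [[462.1  55.6]
 [467.5  33.2]
 [600.5  65.2]
 [595.1  87.6]] ((531.3104858398438, 60.41102600097656), (136.73741149902344, 23.04261589050293), 13.556827545166016)
red circ ((494.596435546875, 45.830448150634766), 30.598323822021484)
```

View pics/crop.png

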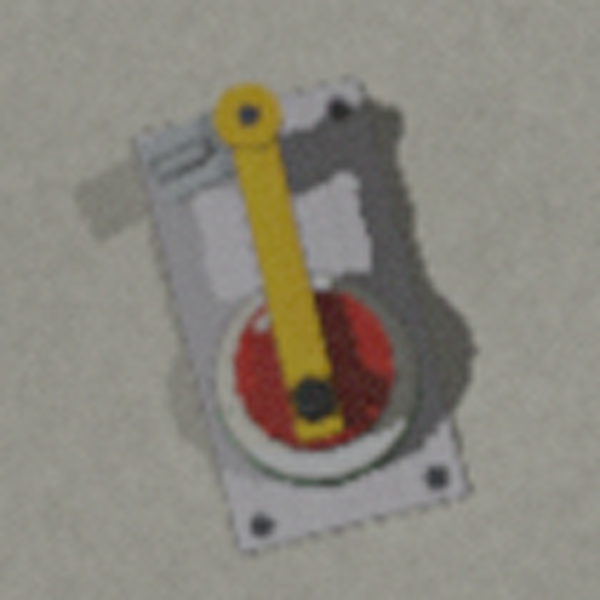

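The crop shows the hinge cap at crop (248,114), the knob top at (313,400), and plate corners at (135,140), (242,548), (470,490) and (360,82). The arm lies close to the tub's axis.

```bash
python3 - <<'E'
from h import *
T=cam("top");S=cam("side")
f=lambda c:np.array(c,float)*.175+[240,215]-.4
h=onz(T,f([[248,114]]),.159)[0];k=onz(T,f([[313,400]]),.190)[0]
pc=onz(T,f([[135,140],[242,548],[470,490],[360,82]]),.008)
for n,v in zip("h k pc".split(),(h,k,pc)):print(n,v.round(4))
print("edges",[np.degrees(np.arctan2(*(pc[i]-pc[j])[[1,0]])) for i,j in((0,1),(3,2))],"short",np.degrees(np.arctan2(*(pc[1]-pc[2])[[1,0]]))-90,np.degrees(np.arctan2(*(pc[0]-pc[3])[[1,0]]))-90,"plate c",pc.mean(0))
print("arm",np.linalg.norm(k-h),"ang",np.degrees(np.arctan2(h[1]-k[1],h[0]-k[0])))
print("knob tri",tri(T,f([313,400]),S,[375.3,234.5]))
print("shoulder c",onz(T,f([[318,385]]),.07))
E
```

```text
h [0.5873 0.0733 0.159 ]
k [0.4771 0.0442 0.19  ]
pc [[ 0.5985  0.1281  0.008 ]
 [ 0.4268  0.0763  0.008 ]
 [ 0.4538 -0.0188  0.008 ]
 [ 0.6265  0.0329  0.008 ]]
edges [np.float64(16.80243429403446), np.float64(16.676564196297523)] short 15.887595877173894 16.40072170182256 plate c [0.52639486 0.05463687 0.008     ]
arm 0.11817475319715115 ang 14.770102957534128
knob tri (array([0.47899099, 0.04414227, 0.18540689]), np.float64(0.0032147721288212417))
shoulder c [[0.49158621 0.04523502 0.07      ]]
```

```bash
cat >>h.py <<'E'
def plan(p,yaw):
    "turn units first, then shift mm in the turned (vertical, tool x at yaw deg) frame; also shift in present frame"
    s,A,q=pose();c,sn=np.cos(np.radians(yaw)),np.sin(np.radians(yaw));B=np.array([[c,sn,0],[sn,-c,0],[0,0,-1]])
    d=(np.array(p)-q)*1000
    print("clock",round(s["clock"],2),"turn",(np.degrees(R.from_matrix(A.T@B).as_rotvec())/6).round(2),"then shift",(B.T@d).round(1),"| shift now",(A.T@d).round(1),"F",np.round(s["contact_force"],1),"w",round(s["width"],4),"q6",round(s["qpos"][5],2),"p",q.round(4))
E
python3 -c "
from h import *
plan((.477,.0443,.231),-30)"
```

```text
clock 0.1 turn [-0.02  0.01  9.35] then shift [-8.600e+01 -5.971e+02 -5.000e-01] | shift now [ 4.478e+02 -4.043e+02  3.000e-01] F [ 0.3 -0.7  0.2] w 0.0858 q6 -0.12 p [ 0.2529 -0.5159  0.2305]
```

```bash
python3 -m handwheel '[[[20,-18,0],[0,0,0],-1],[[38,-34,0],[0,0,0],-1],[[38,-34,0],[0,0,0],-1],[[38,-34,0],[0,0,0],-1],[[38,-34,0],[0,0,0],-1],[[38,-34,0],[0,0,0],-1],[[38,-34,0],[0,0,0],-1],[[38,-34,0],[0,0,0],-1],[[38,-34,0],[0,0,0],-1],[[38,-34,0],[0,0,0],-1],[[38,-34,0],[0,0,0],-1],[[28,-26,0],[0,0,0],-1],[[20,-20,0],[0,0,0],-1]]'
python3 -m handwheel '[[[0,0,0],[0,0,0.95],-1],[[0,0,0],[0,0,0.95],-1],[[0,0,0],[0,0,0.95],-1],[[0,0,0],[0,0,0.95],-1],[[0,0,0],[0,0,0.95],-1],[[0,0,0],[0,0,0.95],-1],[[0,0,0],[0,0,0.95],-1],[[0,0,0],[0,0,0.95],-1],[[0,0,0],[0,0,0.95],-1],[[0,0,0],[0,0,0.8],-1],[[0,0,0],[0,0,0],-1]]'
python3 - <<'E'
from h import *
plan((.477,.0443,.166),-30)
im=vision.get_image("wrist");cv2.imwrite("pics/w1.png",im)
E
```

```text
clock: 1.72
position: [0.4766, 0.0464, 0.2311]
ee_rot: [-0.0, 0.974, 0.227, -0.0]
contact_force: [0.5, 0.6, 0.5]
width: 0.0859
gripper_force: 0.0
clock: 3.1
position: [0.4763, 0.0444, 0.2311]
ee_rot: [-0.0, 0.966, -0.258, -0.0]
contact_force: [0.2, 0.4, 0.4]
width: 0.0851
gripper_force: 0.0
clock 3.1 turn [0.   0.01 0.02] then shift [ 0.6 -0.2 65.1] | shift now [ 0.7 -0.2 65.1] F [0.2 0.4 0.4] w 0.0851 q6 2.04 p [0.4763 0.0444 0.2311]
```

View pics/w1.png

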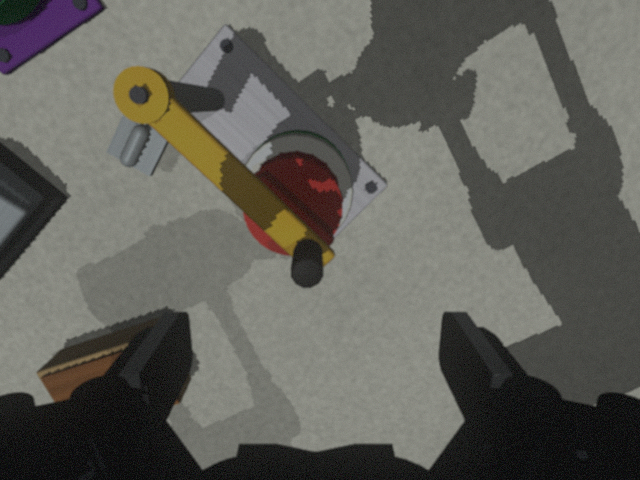

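The wrist view shows the knob top at about (307,273) and the hinge cap at (139,94), with the knob roughly between the fingers.

```bash
python3 - <<'E'
from h import *
W=cam("wrist");k=onz(W,[[307,274]],.19)[0];h=onz(W,[[139,94]],.16)[0]
print(k,h,np.degrees(np.arctan2(*(h-k)[[1,0]])),np.linalg.norm((h-k)[:2]))
E
```

```text
[0.47838041 0.04725495 0.19      ] [0.58764713 0.07669099 0.16      ] 15.077325595162028 0.113162259381233
```

```bash
python3 -m handwheel '[[[0,1,22],[0,0,0],-1],[[0,1,22],[0,0,0],-1],[[0,0,14],[0,0,0],-1],[[0,0,6],[0,0,0],0],[[0,0,0],[0,0,0],0.5],[[0,0,0],[0,0,0],1],[[0,0,0],[0,0,0],1],[[0,0,0],[0,0,0],1],[[0,0,0],[0,0,0],1],[[0,0,0],[0,0,0],1]]' 25
python3 - <<'E'
from h import *
s,A,p=pose()
h=np.array([.5873,.0755]);r=.112
a0=np.arctan2(p[1]-h[1],p[0]-h[0])%(2*np.pi);print(np.degrees(a0),np.linalg.norm(p[:2]-h),p)
a1=np.radians(16.3+180)-1.61
rr=np.linspace(np.linalg.norm(p[:2]-h),r,17);an=np.linspace(a0,a1,17)
P=np.c_[h[0]+rr*np.cos(an),h[1]+rr*np.sin(an),np.full(17,p[2])]
print((np.diff(P,axis=0)@A*1000).round(1).tolist())
E
```

```text
clock: 4.4
position: [0.4792, 0.0449, 0.1684]
ee_rot: [-0.004, 0.966, -0.259, 0.002]
contact_force: [5.0, 8.3, -1.3]
width: 0.0149
gripper_force: 25.4
195.81538158766992 0.11231903027861322 [0.47923282 0.04488873 0.16838234]
[[-7.7, -8.2, 0.1], [-6.8, -9.0, 0.1], [-5.9, -9.6, 0.1], [-4.9, -10.1, 0.1], [-3.8, -10.6, 0.1], [-2.8, -10.9, 0.1], [-1.7, -11.1, 0.1], [-0.5, -11.2, 0.1], [0.6, -11.2, 0.1], [1.7, -11.1, 0.1], [2.8, -10.9, 0.1], [3.9, -10.5, 0.1], [4.9, -10.1, 0.1], [5.9, -9.5, 0.1], [6.8, -8.9, 0.1], [7.7, -8.2, 0.1]]
```

```bash
python3 -m handwheel '[[[-4,-9,0],[0,0,0],1],[[-8,-12,0],[0,0,0],1],[[-6,-9.5,0],[0,0,0],1],[[-5,-10,0],[0,0,0],1],[[-4,-10.5,0],[0,0,0],1],[[-3,-11,0],[0,0,0],1],[[-2,-11,0],[0,0,0],1],[[-0.5,-11,0],[0,0,0],1],[[0.5,-11,0],[0,0,0],1],[[1.5,-11,0],[0,0,0],1],[[3,-11,0],[0,0,0],1]]'
python3 - <<'E'
from h import *
s,A,p=pose()
h=np.array([.5873,.0755])
a0=np.arctan2(p[1]-h[1],p[0]-h[0])%(2*np.pi);print(np.radians(196)-a0,np.linalg.norm(p[:2]-h),p,s["contact_force"]@A)
E
```

```text
clock: 5.78
position: [0.5107, 0.1579, 0.1678]
ee_rot: [-0.0, 0.966, -0.259, -0.001]
contact_force: [-4.6, 1.3, 6.2]
width: 0.015
gripper_force: 26.3
1.1009938849186187 0.11244951344209998 [0.51072783 0.15785045 0.16779211] [-4.63392766  1.15398629 -6.18351146]
```

```bash
python3 -m handwheel '[[[4,-10.5,0],[0,0,0],1],[[5,-10,0],[0,0,0],1],[[6,-9.5,0],[0,0,0],1],[[7,-9,0],[0,0,0],1],[[8,-8,0],[0,0,0],1],[[3,-3,0],[0,0,0],1],[[0,0,0],[0,0,0],1],[[0,0,0],[0,0,0],1]]'
python3 - <<'E'
from h import *
s,A,p=pose()
h=np.array([.5873,.0755])
a0=np.arctan2(p[1]-h[1],p[0]-h[0])%(2*np.pi);print(np.radians(196)-a0,np.linalg.norm(p[:2]-h),p,s["contact_force"]@A)
E
```

```text
clock: 6.78
position: [0.562, 0.1829, 0.1676]
ee_rot: [0.002, 0.966, -0.259, -0.003]
contact_force: [-8.9, -2.1, 9.8]
width: 0.015
gripper_force: 26.9
1.6189407768296062 0.11036924032945779 [0.56201922 0.18293487 0.16763028] [-6.70418872  6.37138987 -9.74035076]
```

```bash
python3 -m handwheel '[[[0,0,0],[0,0,0],0.3],[[0,0,0],[0,0,0],-0.2],[[0,0,0],[0,0,0],-0.6],[[0,0,0],[0,0,0],-0.6],[[0,0,-20],[0,0,0],-0.6],[[0,0,-40],[0,0,0],-0.6]]'
python3 -c "
from h import *
plan((.4955,.0475,.2277),16)"
```

```text
clock: 7.52
position: [0.5637, 0.1835, 0.226]
ee_rot: [0.001, 0.966, -0.259, -0.002]
contact_force: [0.2, 0.2, 0.7]
width: 0.0685
gripper_force: 0.0
clock 7.53 turn [ 0.02  0.04 -7.66] then shift [-103.   111.9   -1.7] | shift now [  8.9 151.9  -1.3] F [0.2 0.2 0.7] w 0.0685 q6 2.29 p [0.5637 0.1835 0.226 ]
```

```bash
python3 -m handwheel '[[[3,30,0],[0,0,0],-1],[[3,40,0],[0,0,0],-1],[[3,40,0],[0,0,0],-1],[[0,30,0],[0,0,0],-1],[[0,12,0],[0,0,0],-1],[[0,0,0],[0,0,-0.95],-1],[[0,0,0],[0,0,-0.95],-1],[[0,0,0],[0,0,-0.95],-1],[[0,0,0],[0,0,-0.95],-1],[[0,0,0],[0,0,-0.95],-1],[[0,0,0],[0,0,-0.95],-1],[[0,0,0],[0,0,-0.95],-1],[[0,0,0],[0,0,-0.95],-1],[[0,0,0],[0,0,0],-1],[[0,0,0],[0,0,0],-1]]'
python3 - <<'E'
from h import *
plan((.4955,.0475,.2277),16)
im=vision.get_image("wrist");cv2.imwrite("pics/w2.png",im)
E
```

```text
clock: 9.4
position: [0.4969, 0.048, 0.2273]
ee_rot: [-0.0, 0.991, 0.135, 0.0]
contact_force: [0.3, -0.4, 0.2]
width: 0.0855
gripper_force: 0.0
clock 9.4 turn [-0.   -0.   -0.07] then shift [-1.5  0.1 -0.4] | shift now [-1.5  0.1 -0.4] F [ 0.3 -0.4  0.2] w 0.0855 q6 1.26 p [0.4969 0.048  0.2273]
```

View pics/w2.png

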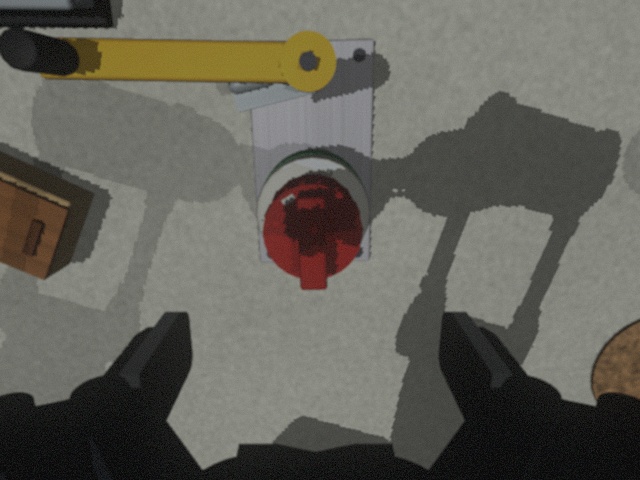

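The wrist view shows the keeper swung fully out to the left. The cap's bar runs vertically in the image, with its end at (313,270), and the disc spans u=263 to 363, so the tool is aligned.

```bash
python3 - <<'E'
from h import *
im=cv2.imread("pics/w2.png");m=mask(im,(0,120,30),(8,255,255),(240,150,390,320))|mask(im,(172,120,30),(180,255,255),(240,150,390,320))
W=cam("wrist");ys,xs=np.nonzero(m);w=[(v,xs[ys==v].min(),xs[ys==v].max()) for v in range(ys.min(),ys.max()+1,8)];print(w)
# bar front end: rows where narrow
c,A,o=W
P=onz(W,np.c_[xs,ys],.1175)
print("disc",cv2.minEnclosingCircle((P[ys<270][:,:2]*1000).astype(np.float32)))
hull=P[ys<262][:,:2]
s,Rt,p=pose()
L=(P-p)@Rt  # tool frame
sel=ys<262;print("tool y range",L[sel,1].min()*1e3,L[sel,1].max()*1e3)
print("bar end bottom v290 at z.1415/.1175",((onz(W,[[313,258]],.1415)-p)@Rt*1e3).round(1),((onz(W,[[313,289]],.1175)-p)@Rt*1e3).round(1))
cv2.imwrite("pics/w2c.png",cv2.resize(cv2.convertScaleAbs(im[150:310,230:400],alpha=2.2),(637,600),interpolation=cv2.INTER_CUBIC))
E
```

```text
[(177, np.int64(304), np.int64(313)), (185, np.int64(295), np.int64(336)), (193, np.int64(278), np.int64(346)), (201, np.int64(273), np.int64(352)), (209, np.int64(269), np.int64(352)), (217, np.int64(266), np.int64(358)), (225, np.int64(265), np.int64(359)), (233, np.int64(264), np.int64(360)), (241, np.int64(265), np.int64(359)), (249, np.int64(267), np.int64(358)), (257, np.int64(271), np.int64(353)), (265, np.int64(278), np.int64(346)), (273, np.int64(290), np.int64(333)), (281, np.int64(301), np.int64(325))]
disc ((498.39971923828125, 50.21403884887695), 32.68391418457031)
tool y range -31.868153344252235 28.498259116194443
bar end bottom v290 at z.1415/.1175 [[-8.5 -1.2 85.8]] [[-38.6  -1.4 109.8]]
```

View pics/w2c.png

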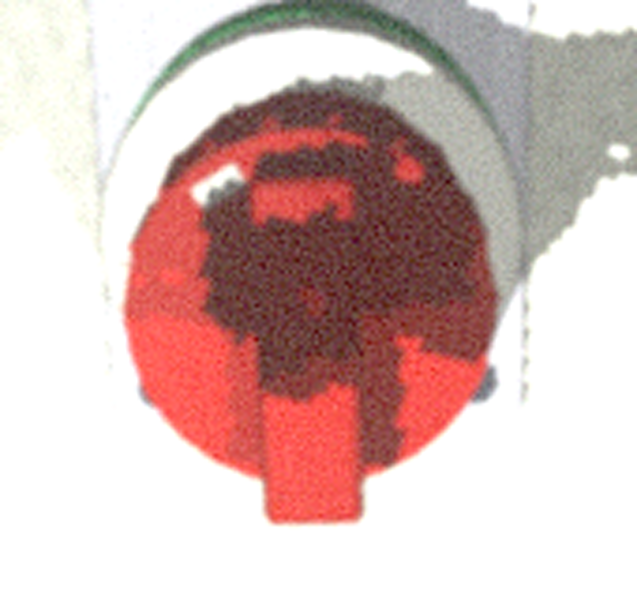

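```bash
python3 - <<'E'
from h import *
W=cam("wrist");s,Rt,p=pose()
f=lambda c:np.array(c,float)*[.2669,.2667]+[230,150]-.4
B=onz(W,f([[313,521],[301,184]]),.1415);print("bar tool mm",((B-p)@Rt*1e3).round(1),"mid",B.mean(0),"yaw",np.degrees(np.arctan2(*(B[1]-B[0])[[1,0]])),"len",np.linalg.norm(B[1]-B[0]))
D=onz(W,f([[125,300],[497,300]]),.1175);print("disc y mid",((D-p)@Rt*1e3).round(1))
E
```

```text
bar tool mm [[-27.5  -1.1  85.8]
 [ 26.2  -2.8  85.8]] mid [0.49565758 0.04958382 0.1415    ] yaw 17.30650752288108 len 0.0536805728228671
disc y mid [[  1.5 -32.3 109.8]
 [  1.5  29.2 109.8]]
```

```bash
python3 -m handwheel '[[[-0.5,-2,10],[0,0,-0.25],-1],[[0,0,25],[0,0,0],-1],[[0,0,25],[0,0,0],-1],[[0,0,25],[0,0,0],-1],[[0,0,15],[0,0,0],-1],[[0,0,7],[0,0,0],-1],[[0,0,0],[0,0,0],0],[[0,0,0],[0,0,0],0.5],[[0,0,0],[0,0,0],1],[[0,0,0],[0,0,0],1],[[0,0,0],[0,0,0],1],[[0,0,0],[0,0,0],1],[[0,0,0],[0,0,0],1]]' 90
python3 -c "
from h import *
plan((.4955,.0495,.12),17)"
```

```text
clock: 11.08
position: [0.4959, 0.0495, 0.121]
ee_rot: [0.0, 0.989, 0.149, 0.001]
contact_force: [-0.5, -0.1, 5.5]
width: 0.014
gripper_force: 89.4
clock 11.07 turn [ 0.   -0.01  0.02] then shift [-0.4 -0.1  1. ] | shift now [-0.4 -0.1  1. ] F [-0.5 -0.1  5.5] w 0.014 q6 1.23 p [0.4959 0.0495 0.121 ]
```

```bash
python3 -m handwheel '[[[0,0,3],[0,0,0],1],[[0,0,3],[0,0,0],1],[[0,0,1.5],[0,0,0],1],[[0,0,0],[0,0,0],1],[[0,0,0],[0,0,0],1]]' 110
```

```text
clock: 11.7
position: [0.496, 0.0495, 0.1144]
ee_rot: [0.0, 0.989, 0.149, 0.001]
contact_force: [-2.5, 0.8, 11.6]
width: 0.0136
gripper_force: 112.2
```

```bash
python3 -m handwheel '[[[0,0,0.8],[0,0,0],1],[[0,0,0],[0,0,-0.5],1],[[0,0,0],[0,0,-0.7],1],[[0,0,0],[0,0,-0.8],1],[[0,0,0],[0,0,-0.8],1],[[0,0,0],[0,0,-0.8],1],[[0,0,0],[0,0,-0.8],1],[[0,0,0],[0,0,-0.8],1],[[0,0,0],[0,0,-0.8],1],[[0,0,0],[0,0,-0.8],1],[[0,0,0],[0,0,-0.8],1],[[0,0,0],[0,0,-0.8],1],[[0,0,0],[0,0,-0.8],1],[[0,0,0],[0,0,-0.8],1],[[0,0,0],[0,0,0],1],[[0,0,0],[0,0,0],1]]'
python3 -c "
from h import *
plan((.4955,.0495,.12),77)
s=readout.get_state();print(s['moment'],s['width'])
cv2.imwrite('pics/s1.png',vision.get_image('side'))"
```

```text
clock: 13.7
position: [0.4976, 0.0494, 0.1141]
ee_rot: [0.002, 0.782, 0.623, 0.002]
contact_force: [-0.4, -0.1, 11.3]
width: 0.0136
gripper_force: 112.5
clock 13.7 turn [ 0.05 -0.01  0.02] then shift [-0.4 -2.  -5.9] | shift now [-0.4 -2.  -5.9] F [-0.4 -0.1 11.3] w 0.0136 q6 0.18 p [0.4976 0.0494 0.1141]
[0.11300069 0.15580293 0.02583663] 0.013565920342263046
```

```bash
python3 -m handwheel '[[[0,0,-5],[0,0,0],1],[[0,0,-6],[0,0,0],1],[[0,0,-8],[0,0,0],1],[[0,0,-10],[0,0,0],1],[[0,0,-10],[0,0,0],1],[[0,0,-10],[0,0,0],1],[[0,0,-10],[0,0,0],1],[[0,0,0],[0,0,0],1]]'
python3 - <<'E'
from h import *
plan((.4175,-.3305,.175),77)
cv2.imwrite('pics/s1.png',vision.get_image('side')[100:400,200:600])
E
```

```text
clock: 14.75
position: [0.4962, 0.0494, 0.172]
ee_rot: [0.001, 0.782, 0.623, 0.001]
contact_force: [-0.0, 0.5, -1.0]
width: 0.0135
gripper_force: 110.8
clock 14.75 turn [ 0.02 -0.    0.02] then shift [-387.9    8.7   -3. ] | shift now [-387.9    7.9   -3.1] F [-0.   0.5 -1. ] w 0.0135 q6 0.18 p [0.4962 0.0494 0.172 ]
```

View pics/s1.png

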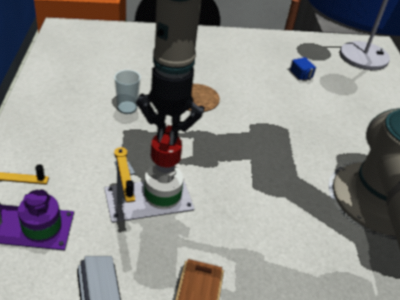

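The cap is in the gripper and clear of the neck, and the keeper is still swung out.

```bash
python3 -m handwheel '[[[-15,0,0],[0,0,0],1],[[-30,1,0],[0,0,0],1],[[-40,1,0],[0,0,0],1],[[-40,1,0],[0,0,0],1],[[-40,1,0],[0,0,0],1],[[-40,1,0],[0,0,0],1],[[-40,1,0],[0,0,0],1],[[-40,1,0],[0,0,0],1],[[-40,1,0],[0,0,0],1],[[-33,1,0],[0,0,0],1],[[-20,0,0],[0,0,0],1],[[-10,0,0],[0,0,0],1],[[0,0,0],[0,0,0],1],[[0,0,0],[0,0,0],1]]'
python3 - <<'E'
from h import *
plan((.4165,-.3305,.049),77)
im=vision.get_image("wrist");W=cam("wrist")
m=mask(im,(5,60,40),(22,255,255),(0,0,640,480));ys,xs=np.nonzero(m);P=onz(W,np.c_[xs,ys],.004)
print(len(P),P.min(0),P.max(0),(xs.min(),xs.max(),ys.min(),ys.max()))
cv2.imwrite('pics/w3.png',im)
E
```

```text
clock: 16.55
position: [0.4179, -0.3297, 0.171]
ee_rot: [-0.0, 0.782, 0.624, 0.0]
contact_force: [0.7, 0.0, -0.1]
width: 0.0135
gripper_force: 110.8
clock 16.55 turn [-0.   -0.01  0.03] then shift [ -1.1  -1.2 122. ] | shift now [ -1.2  -1.1 122. ] F [ 0.7  0.  -0.1] w 0.0135 q6 -0.58 p [ 0.4179 -0.3297  0.171 ]
17930 [ 0.20367133 -0.56635028  0.004     ] [ 0.56424793 -0.26363693  0.004     ] (np.int64(114), np.int64(538), np.int64(120), np.int64(456))
```

View pics/w3.png

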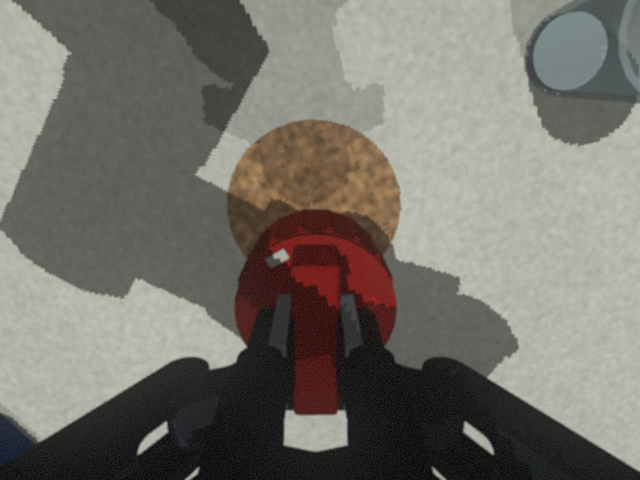

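The mat spans u=227 to 400 with its top edge at v=120. That puts the cap over the mat's centre, so I lower it now.

```bash
python3 -m handwheel '[[[-1,-1,15],[0,0,0],1],[[0,0,25],[0,0,0],1],[[0,0,25],[0,0,0],1],[[0,0,25],[0,0,0],1],[[0,0,15],[0,0,0],1],[[0,0,8],[0,0,0],1],[[0,0,4],[0,0,0],1],[[0,0,2],[0,0,0],1],[[0,0,1.5],[0,0,0],1],[[0,0,1.5],[0,0,0],1],[[0,0,0],[0,0,0],1],[[0,0,0],[0,0,0],1]]'
```

```text
clock: 18.1
position: [0.4167, -0.3317, 0.0492]
ee_rot: [0.0, 0.782, 0.623, -0.0]
contact_force: [0.6, 0.2, 0.0]
width: 0.0135
gripper_force: 110.8
```

```bash
python3 -m handwheel '[[[0,0,1],[0,0,0],1],[[0,0,1],[0,0,0],1],[[0,0,0.5],[0,0,0],1],[[0,0,0],[0,0,0],1]]'
```

```text
clock: 18.6
position: [0.4166, -0.3317, 0.0472]
ee_rot: [0.0, 0.782, 0.623, -0.0]
contact_force: [-1.4, 0.3, 3.8]
width: 0.0137
gripper_force: 111.8
```

Contact at 3.8 N, so I release and retreat upward.

```bash
python3 -m handwheel '[[[0,0,0],[0,0,0],0.5],[[0,0,0],[0,0,0],0.2],[[0,0,0],[0,0,0],-0.2],[[0,0,0],[0,0,0],-0.5],[[0,0,0],[0,0,0],-0.7],[[0,0,0],[0,0,0],-0.7],[[0,0,-15],[0,0,0],-0.7],[[0,0,-30],[0,0,0],-0.7],[[0,0,-40],[0,0,0],-0.7],[[0,0,-40],[0,0,0],-0.7],[[0,0,0],[0,0,0],-0.7]]' 30
python3 - <<'E'
from h import *
im=vision.get_image("side");cv2.imwrite('pics/s2.png',cv2.resize(im[120:340,250:470],(600,600)))
E
```

```text
clock: 19.98
position: [0.4185, -0.3334, 0.1761]
ee_rot: [0.005, 0.782, 0.623, 0.0]
contact_force: [-0.6, 0.5, 0.0]
width: 0.0724
gripper_force: 0.0
```

View pics/s2.png

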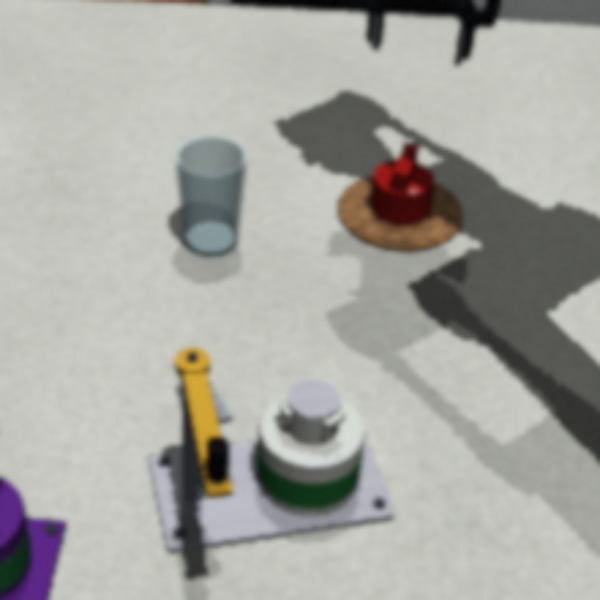

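The cap stands upright at the centre of the mat (crop (402,200)), the keeper is out, and the gripper is clear.

```bash
python3 -c "
from rig import manip
print(manip.sign_off())"
```

```text
the job is handed in; nothing more can be done
None
```

The job is handed in at about 20 s: the hold-down arm is swung out to its end stop, and the last camera view shows the cap unlocked, lifted off and standing upright near the centre of the cork mat, released; the bystanders were not touched, and sign-off returned no verdict.

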